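# Uncover the jar press and wind its tension wheel firm

### The arm

A 6-joint arm with a two-finger parallel gripper is mounted at the origin on the work surface. World frame = base frame: x ahead of the robot, y to its left, z up, the work surface at z = 0. Lengths are in mm, angles in rad, forces in N, time in s.
With the tool pointing down it reaches from about 350 to 775 mm from the base axis. Payload 7.3 kg.
Tool frame: the origin (TCP) lies midway between the tips of the shut fingers; the grasp point (between the pads) lies 19 mm behind it (bot.tcp_to_grasp is the distance from the TCP to the grasp point, in mm); z points along the fingers, y is the line along which they close (so a half turn about z gives the same grasp; the last joint's range is limited). The gripper opens to 92 mm and grips with 3 to 60 N. Pads are 19 mm wide; open, the fingers measure 130 mm over their backs; the gripper's body (75 mm by 190 mm) begins 47 mm behind the grasp point.
Start: joints at [-1.261, 0.342, 1.524, -0, 1.275, -0.146], TCP at [231.119, -471.412, 226.741] pointing down, gripper open.
Joint ranges: [-2.53, 2.53], [-0.77, 2.02], [0.04, 2.7], [-1, 4.14], [0.28, 2.66], [-3.11, 3.11]. Speed limits (rad/s): [2.57, 2.57, 3.14, 3.14, 3.14, 3.14].

### API

Orientations are given as [roll, pitch, yaw] about the fixed x, y, z axes, in that order (R = Rz(yaw) Ry(pitch) Rx(roll)).
In Python, from plant import bot, viewer gives the robot as it stands. The module is installed in compiled form; this text tells all that it offers.
- The arm moves only by the shell command python3 -m handwheel 'ROWS'. ROWS is text: rows parted by semicolons, each of 7 numbers parted by spaces: the shift along the tool's x, y, z scaled (see below), then the turn, a rotation vector about the tool's x, y, z scaled (see below), then the opening, from -1 (shut) to 1 (fully open), so that 0 is half open. In form: tx ty tz rx ry rz gripper; .... A call has 1 to 8 rows; each row is the pose to reach, as a shift and turn from the pose commanded when the call began, along the tool's axes at that moment, turning the shorter way round; what a row does not reach only later rows make up. The controller multiplies each number of a shift by 10 cm and each number of a turn by pi rad. A row lasts 1/12 s, in which the tool goes at most 41.7 mm and 7.16 degrees, less where a joint would pass 70% of its speed; a pose out of reach is approached as far as the arm can. A call with a number of a shift or a turn outside -1 to 1 is refused whole. A call with a gripper value outside its range is refused whole. The fingers move at their own pace and stop on an object; the grip force is fixed at half the most. Time passes only in rows, so rows that repeat a pose let the fingers close. It gives the time, the measured TCP pose, the force, the opening and the grip force at its end, in the units of the state.
- bot.get_obs(): the state, without advancing time (a new reading comes with each control period).
- viewer.capture(name): name is "scene" or "top"; returns a dict with "frame" (384x512x3 uint8, red, green, blue), "fov_y" (degrees; the focal length in pixels is half the picture's height over the tangent of half this angle, whatever the lens; pixels are square), "cx", "cy" (the principal point, pixels), "T" (4x4, takes a point from camera to world coordinates). Camera axes: x right, y down, z forward; pixel columns grow to the right and rows downward; lengths in mm; the calibration is good to about 2 mm. A picture is of the moment at which its call begins. There is no depth.
- bot.close_job(): hands the job in; it is judged then, once.
Trained networks look in a picture, given as the dict that the camera call returned (one of the last four; its "shot" number tells which), for a name from the list of things; names that differ only in an ending like _2 or _b are one class to them, and where a whole thing is asked for, a point or a joint stands for the part that bears it (a point fixed in the world has none). Each returns a list of dicts, best first, with "score" (0 to 1); they miss things now and then, are a little off and sometimes report something else, mostly with a low value. They report only what shows in the picture. A call takes as long as a camera call. They do not tell look-alikes from the thing itself.
- viewer.recognise(target, picture): "centre" ([column, row] in pixels, amid what is visible of it).
- viewer.cut_out(target, picture): "pixels" (384x512 bool, what is visible of it) and "centre" ([column, row] in pixels, amid what is visible of it).
The state is a dict: "time": time; "joint_positions": joint angles; "dq": joint speeds; "tau": joint torques, N m; "tool_pos": TCP position; "tcp_rot": TCP orientation; "contact_force": force on the tool from outside, world axes, zero at the start; "moment": the same for the moment, N m; "grip_width": finger opening in mm; "finger_force": force on a finger pad.
Only numpy, scipy, OpenCV 4.12 (cv2) and the standard library are available. Lean on these libraries where they do the work, as an engineer would, in place of code of your own. Each camera call takes 0.05 s, during which the arm holds its last target. There are 200 camera calls.

### The job

Swing the cover of the jar press up until it leans open by itself on its rests and let go; then take it again by its bare top edge, lift it off its hinge cradles and stand it upright, rod down, in the slot of the cover stand. Then wind the tension wheel clockwise until the plate presses firmly on the jar's lid and the wheel feels firm, do not force it beyond that, and let go. Leave the other things on the counter where they are.

Things in the scene. Friction and masses are not known exactly. Their poses are not given: they have to be found in the camera images.
- press: Jar press, fixed, 170 deep, 204 wide. Origin: counter level, on the wheel's axis; z up, -x its front, towards the robot. Teak cheeks (inner faces y +-75, tops 168 mm up), steel bridge with the wheel. Two rests behind the hinge (|y| 69 to 103, faces 11.5 mm behind the hinge axis, tops 223 mm up): the opened cover leans on them about 8 degrees past vertical, with its outer face to the rear
- hinge_mid (a point): Middle of the press's hinge axis (along y): 70 mm behind (+x) the wheel's axis, 172 mm above the counter. Axes as press. At each end (|y| 89 to 103 mm) an open-topped cradle, 14 mm wide and 15 mm deep, holds the cover's rod, which turns in it and lifts out upwards
- cover_rod (a point): Middle of the cover's hinge rod. Cover: loose, 0.3 kg, teak panel 136 x 168 x 8 mm with a steel rod (10 mm diameter, 208 long) along its rear edge. Axes: y along the rod, -x across the panel to its free edge, z out of its outer face (up while shut). It starts shut over the wheel, rod in the cradles, and falls shut unless it leans on the rests
- cover_bar (a point): Middle of the cover's round steel bar handle: 12 mm diameter, 90 mm long along y, axis 46 mm out from the panel's mid-plane (36 mm free gap to the outer face), 118 mm from the rod axis, 22 mm from the free edge. The bar can turn between the fingers while the cover swings. Axes as cover_rod
- cover_edge (a point): Middle of the cover's free edge (front edge when shut, top edge when open): bare wood 8 mm thick, 140 mm from the rod axis. Axes as cover_rod
- cover: The cover as a whole; same origin and axes as cover_rod
- slot_floor (a point): Middle of the slot floor, 8 mm above the counter, of the fixed cover stand: two upright teak boards 170 long (y), 20 thick, 110 high above this floor, 26 mm apart (x); open at top and ends. z up. The cover stands in it on its rod, panel along the slot, either way round, the rod sticking out past the boards. The boards leave no room for a finger between handle bar and panel
- wheel (a joint): Tension wheel, rad, grows clockwise seen from above, starts 0 to 0.9; moves the plate down 8 mm per rad. At 0 the plate is 16 mm above the jar lid: touches at 2.0. At 0 the grip bar lies along the press x axis. Stays where left (friction 0.3 N m). After contact the resistance climbs by 0.26 N m in 1.25 rad as the spring is taken up, then steeply when it is solid, about 3.3; wind no further
- wheel_bar (a point): Centre of the straight grip bar on the wheel, on its axis, 144 mm above the counter. Bar 60 mm long (x of this point), 14 wide (y), 30 tall, top 159 mm above the counter, on an 80 mm disc whose top is 129 mm above the counter. Turns with the wheel
- plate (a joint): How far the spring of the pressure plate is taken up, m: 0 free, 0.010 solid (33 N). Firm: 0.0045 or more
- spindle: Spindle carrying the pressure plate (54 mm disc), goes down as the wheel is wound. Its origin lies below it, on the wheel's axis, at counter level when the wheel is at 0
- jar: Square glass jar with bamboo lid, 60 x 60 x 64 mm, standing in the press under the plate. Origin: centre of its underside, 12 mm above the counter
- jar_front: square glass jar with bamboo lid, 60 x 60 x 64 mm, on the counter between press and stand, near the robot; bystander, leave alone. Origin: centre of underside
- jar_back: square glass jar with bamboo lid, 60 x 60 x 64 mm, on the counter far back; bystander. Origin: centre of underside
- oil: tall green glass oil bottle, 56 mm diameter, 210 mm tall, standing between press and stand; bystander. Origin: centre of underside
- spoons: flat steel measuring-spoon set clipped together, about 130 x 110 x 12 mm, on the counter at the right; bystander. Origin: under its middle
- salt: white bowl, 84 mm diameter, 45 mm tall, far back; bystander. Origin: centre of underside
- spatula: bamboo spatula 240 mm long lying on the counter at the left; bystander
Mind the look-alikes: they are no part of the job. What is shaped like the part that bears slot_floor but yellow is not meant.

How it is judged (in metres and radians):
On the way, in this order (a step that is already met when the one before it is completed fails the run):
1. the cover leans open by itself in its hinge cradles, let go (angle between cover_rod's own z axis and vertical between 1.45 and 1.95 rad and distance between cover_rod and hinge_mid below 0.012 m and contact force between the fingers and cover below 0.1 N), for 0.2 s.
2. the cover stands in the slot of the stand, let go (x of cover_rod in the frame of slot_floor between -0.016 and 0.016 m and y of cover_rod in the frame of slot_floor between -0.05 and 0.05 m and z of cover_rod in the frame of slot_floor below 0.014 m and angle between the z axis of cover_rod and the x axis of slot_floor, either way round below 0.3 rad and z of cover_edge in the frame of slot_floor above 0.12 m and contact force between the fingers and cover below 0.1 N), for 0.2 s.
At the end, for the whole second after the job is handed in: The cover stands at rest, rod down, in the stand's slot (rod on its floor, within 16 mm of the middle across and 50 mm along, panel within 0.3 rad of the slot's plane); the plate's spring is taken up by at least 4.5 mm, pressing on the upright jar with over 8 N; the wheel is at rest (all of step 2 and value of joint plate between 0.0045 and 0.02 m and contact force between spindle and jar above 8 N and angle between jar's own z axis and vertical below 0.1 rad and linear speed of cover below 0.02 m/s and velocity of joint wheel below 0.05 rad/s); the robot touches nothing.
It fails at once if a bystander is pushed more than 30 mm (distance of any of jar_front, jar_back, oil, spoons, salt, spatula from where it was at the start of the episode above 0.03 m).
It fails at once if a bystander is tipped over (angle between any of jar_front, jar_back, oil, spoons, salt's own z axis and vertical above 0.5 rad).
It fails at once if the press is over-tightened (plate presses on the jar with more than 200 N) (contact force between spindle and jar above 200 N).
It fails at once if the wheel is wound while the cover is still in its hinge cradles (value of joint wheel above 1.3 rad and distance between cover_rod and hinge_mid below 0.03 m).
It also fails if it takes over 72 s, if anything falls off the work surface, if the arm or the gripper's body presses on something with over 40 N, if the wrist force passes 120 N, or if a joint passes its speed limit or range.

## Working session

There is one attempt and no reset: what is moved stays moved. The work goes in short steps, Python scripts to look and compute and a shell command to move; the robot and the scene stay as the last step left them, time stands still between calls to the robot, and variables do not carry over. Pictures are saved under pics/ and viewed, at most 10 in all, crops included, and the job is handed in when it is done.

```bash
mkdir -p pics; ls; cat > h.py <<'E'
import numpy as np, cv2
from scipy.spatial.transform import Rotation as R
from plant import bot, viewer
def K(p):
    f=p["frame"].shape[0]/2/np.tan(np.radians(p["fov_y"])/2); return f,p["cx"],p["cy"]
def ray(p,uv):
    f,cx,cy=K(p); T=np.array(p["T"]); d=T[:3,:3]@np.array([(uv[0]-cx)/f,(uv[1]-cy)/f,1]); return T[:3,3],d/np.linalg.norm(d)
def atz(p,uv,z):
    o,d=ray(p,uv); return o+d*(z-o[2])/d[2]
def proj(p,X):
    f,cx,cy=K(p); T=np.array(p["T"]); c=T[:3,:3].T@(np.array(X,float)-T[:3,3]); return np.array([cx+f*c[0]/c[2],cy+f*c[1]/c[2]])
def tri(pa,ua,pb,ub):
    o1,d1=ray(pa,ua);o2,d2=ray(pb,ub)
    s=np.linalg.lstsq(np.c_[d1,-d2],o2-o1,rcond=None)[0]; a=o1+s[0]*d1;b=o2+s[1]*d2
    return (a+b)/2,np.linalg.norm(a-b)
def save(p,n,crop=None,k=1):
    f=p["frame"][:,:,::-1]
    if crop: f=f[crop[1]:crop[3],crop[0]:crop[2]]
    cv2.imwrite("pics/"+n,cv2.resize(f,None,fx=k,fy=k,interpolation=cv2.INTER_CUBIC))
def plan(pos,Rw):
    "row numbers from the measured pose to world pos / rotation matrix"
    s=bot.get_obs(); R0=R.from_euler('xyz',s["tool_pos"] and s["tcp_rot"] if isinstance(s["tool_pos"],list) else s["tcp_rot"])
    t=R0.inv().apply(np.array(pos)-np.array(s["tool_pos"]))/100
    r=(R0.inv()*Rw).as_rotvec()/np.pi
    return np.round(np.r_[t,r],4)
E
python3 - <<'E'
from h import *
s=bot.get_obs(); print(s)
a=viewer.capture("scene"); b=viewer.capture("top")
both=np.hstack([a["frame"],b["frame"]])[:,:,::-1]
cv2.imwrite("pics/a.png",a["frame"][:,:,::-1]);cv2.imwrite("pics/b.png",b["frame"][:,:,::-1])
for p in(a,b): print(p["fov_y"],p["cx"],p["cy"],np.round(p["T"],3).tolist())
for n in["press","cover","cover_bar","cover_edge","slot_floor","wheel_bar","jar_front","jar_back","oil","spoons","salt","spatula"]:
    for p in(a,b):
        print(n,[(np.round(r["centre"],1).tolist(),round(r["score"],2)) for r in viewer.recognise(n,p)[:3]])
E
```

```text
pics
{'time': 0.0, 'joint_positions': array([-1.26097601e+00,  3.42716024e-01,  1.52500553e+00,  3.15953005e-05,
        1.27540435e+00, -1.45981071e-01]), 'dq': array([-0.00164819,  0.00040225, -0.00255286,  0.0017352 ,  0.00147794,
       -0.00102418]), 'tau': array([-7.00227656e-05, -4.31240273e+01, -2.44217902e+01,  7.16973888e-02,
        5.60603582e-02, -1.47910087e-04]), 'tool_pos': array([ 231.00913024, -470.99598757,  226.0524529 ]), 'tcp_rot': array([-3.14008010e+00, -2.52923419e-04,  4.55791973e-01]), 'contact_force': array([-0.18773487, -0.2166431 , -0.73119162]), 'moment': array([ 0.01463908, -0.0332255 , -0.02314286]), 'finger_force': 0.0, 'grip_width': 91.65746577766053}
57.961065401224296 256.00077609971 193.78471938055793 [[-0.417, 0.749, -0.515, 1071.995], [0.909, 0.343, -0.237, 260.265], [-0.001, -0.567, -0.824, 989.818], [0.0, 0.0, 0.0, 1.0]]
52.90643310938836 256.4822491903183 190.34058530009753 [[0.024, -0.977, 0.211, 264.252], [-1.0, -0.022, 0.011, -7.133], [-0.006, -0.211, -0.977, 1478.636], [0.0, 0.0, 0.0, 1.0]]
press [([342.3, 243.7], 0.96)]
press [([197.2, 
[... 186 characters left out ...]
.9, 210.1], 0.8)]
cover_edge [([178.2, 204.5], 0.7)]
slot_floor [([190.3, 173.0], 0.88), ([194.1, 130.6], 0.62)]
slot_floor [([346.5, 259.8], 0.96), ([326.4, 210.5], 0.6)]
wheel_bar [([186.7, 172.0], 0.4)]
wheel_bar []
jar_front [([265.9, 185.2], 0.8), ([238.6, 275.7], 0.28)]
jar_front [([259.6, 229.5], 0.68)]
jar_back [([237.9, 275.1], 0.65)]
jar_back [([245.2, 144.8], 0.87)]
oil [([237.4, 229.3], 0.72), ([344.2, 246.0], 0.5), ([348.4, 208.8], 0.49)]
oil []
spoons [([130.3, 170.7], 0.84), ([350.4, 209.5], 0.25)]
spoons [([383.5, 204.7], 0.61)]
salt [([270.5, 288.7], 0.95)]
salt [([218.8, 145.4], 0.84), ([258.4, 169.1], 0.66)]
spatula [([403.2, 278.8], 0.79)]
spatula [([134.4, 196.2], 0.83)]
```

View pics/a.png

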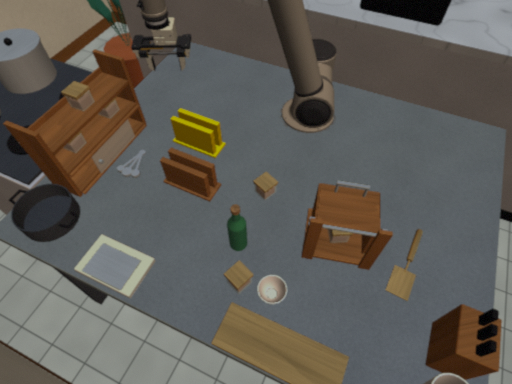

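View pics/b.png

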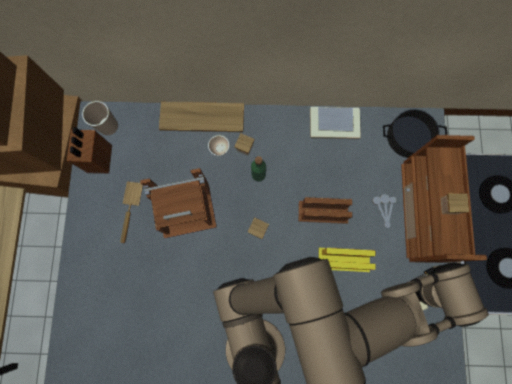

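```bash
python3 - <<'E'
from h import *
a=viewer.capture("scene"); b=viewer.capture("top")
np.save("a.npy",a["frame"]);np.save("b.npy",b["frame"])
save(b,"b2.png",(120,130,370,290),3.2)
save(a,"a2.png",(140,100,420,290),2.8)
for n,p in(("top",b),("scene",a)):
  print(n)
  for t in["cover","cover_bar","slot_floor","oil"]:
    for r in viewer.cut_out(t,p)[:2]:
        m=r["pixels"].astype(np.uint8); c=max(cv2.findContours(m,0,2)[0],key=cv2.contourArea)
        print(t,round(r["score"],2),m.sum(),np.round(cv2.boxPoints(cv2.minAreaRect(c)),1).tolist())
print(atz(b,(326,210),118),atz(b,(178,204),172))
E
```

```text
top
cover 0.57 2053 [[145.60000610351562, 188.3000030517578], [202.89999389648438, 176.3000030517578], [211.3000030517578, 216.60000610351562], [154.10000610351562, 228.6999969482422]]
cover_bar 0.97 2098 [[145.60000610351562, 187.10000610351562], [202.8000030517578, 176.10000610351562], [210.89999389648438, 217.8000030517578], [153.6999969482422, 228.8000030517578]]
slot_floor 0.93 1252 [[298.5, 222.5], [299.1000061035156, 196.8000030517578], [351.3999938964844, 198.10000610351562], [350.79998779296875, 223.8000030517578]]
slot_floor 0.9 1042 [[317.8999938964844, 268.8999938964844], [319.20001220703125, 247.0], [376.0, 250.1999969482422], [374.79998779296875, 272.1000061035156]]
oil 0.72 271 [[252.0, 157.0], [265.0, 157.0], [265.0, 180.0], [252.0, 180.0]]
oil 0.53 345 [[208.0, 134.0], [227.0, 134.0], [227.0, 155.0], [208.0, 155.0]]
scene
cover 0.64 2889 [[313.20001220703125, 225.6999969482422], [322.0, 175.89999389648438], [386.3999938964844, 187.3000030517578], [377.6000061035156, 237.0]]
cover_bar 0.57 2933 [[314.6000061035156, 230.0], [320.3999938964844, 177.6999969482422], [383.79998779296875, 184.8000030517578], [378.0, 237.0]]
slot_floor 0.76 1787 [[163.39999389648438, 137.5], [176.3000030517578, 104.30000305175781], [232.0, 126.0], [219.10000610351562, 159.1999969482422]]
slot_floor 0.72 1917 [[153.60000610351562, 177.39999389648438], [167.60000610351562, 144.5], [227.39999389648438, 169.8000030517578], [213.5, 202.6999969482422]]
oil 0.58 678 [[226.1999969482422, 205.5], [244.8000030517578, 204.1999969482422], [248.0, 249.39999389648438], [229.39999389648438, 250.8000030517578]]
[ 492.02901554 -241.72423702  118.        ] [492.1663068  276.06927449 172.        ]
```

View pics/b2.png

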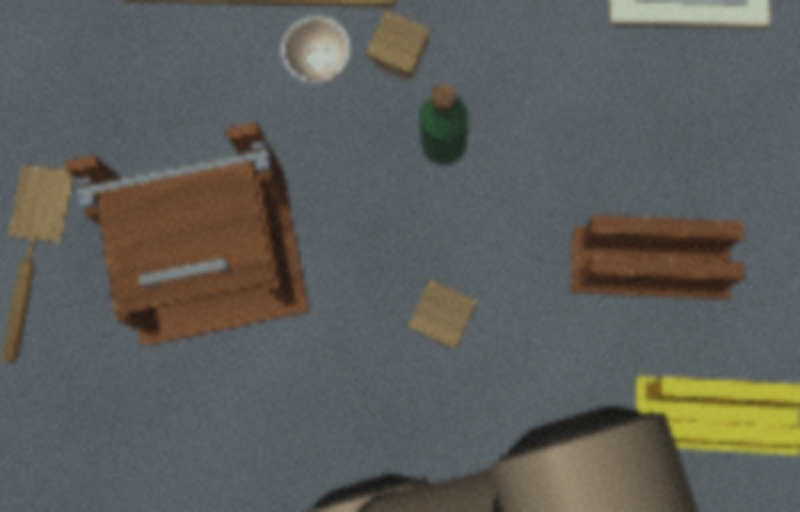

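View pics/a2.png

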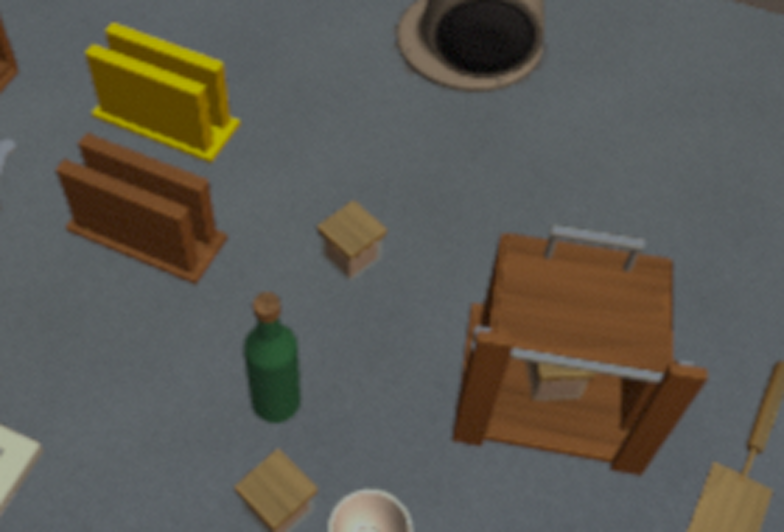

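```bash
cat > fit.py <<'E'
from h import *
from scipy.optimize import minimize
def box(c,s): 
    return np.array(c)+np.array([[i,j,k] for i in(-.5,.5) for j in(-.5,.5) for k in(-.5,.5)])*np.array(s)
S=4
def sil(p,hulls):
    m=np.zeros((384*S,512*S),np.uint8)
    for h in hulls:
        q=np.array([proj(p,x) for x in h]); q=(q+.5)*S
        cv2.fillConvexPoly(m,cv2.convexHull(np.round(q).astype(np.int32)),1)
    return cv2.resize(m.astype(np.float32),(512,384),interpolation=cv2.INTER_AREA)
def place(h,x,y,a): return [R.from_euler('z',a).apply(k)+[x,y,0] for k in h]
def fit(hullf,x0,obs,steps):
    def cost(v):
        h=place(hullf(v),*v[:3]); return sum(np.abs(sil(p,h)-m).sum()/m.sum() for p,m in obs)
    return min((minimize(cost,x0,method='Nelder-Mead',options=dict(initial_simplex=np.vstack([x0]+[np.array(x0)+np.eye(len(x0))[i]*s*steps[i] for i in range(len(x0))]),maxiter=400)) for s in(1,-1)),key=lambda r:r.fun)
def cover(v): # hinge-mid frame, shut
    return [box((-72,0,172),(136,168,8)),box((0,0,172),(10,208,10)),box((-118,0,218),(12,90,12))]
def stand(v):
    return [box((23,0,63),(20,170,110)),box((-23,0,63),(20,170,110)),box((0,0,4),(v[3],v[4],8))]
E
python3 - <<'E'
from fit import *
a=viewer.capture("scene"); b=viewer.capture("top")
mk=lambda t,p,u:[r["pixels"].astype(np.float32) for r in viewer.cut_out(t,p) if np.hypot(*(np.array(r["centre"])-u))<15][0]
C=[(a,mk("cover",a,(350,207))),(b,mk("cover",b,(178,203)))]
Sd=[(a,mk("slot_floor",a,(190,173))),(b,mk("slot_floor",b,(326,210)))]
for o in(C,C[:1],C[1:]):
    r=fit(cover,[555,290,.2],o,[15,15,.1]);print(r.x.round(3),round(r.fun,3))
    if o is C: rc=r
for o in(Sd,Sd[:1],Sd[1:]):
    r=fit(stand,[490,-240,0,90,170],o,[15,15,.1,10,10]);print(r.x.round(3),round(r.fun,3))
    if o is Sd: rs=r
im=[]
for p,cr in((b,(135,150,365,250)),(a,(150,130,400,250))):
    k=3; g=cv2.resize(p["frame"][cr[1]:cr[3],cr[0]:cr[2]][:,:,::-1],None,fx=k,fy=k,interpolation=cv2.INTER_CUBIC)
    for h in place(cover(0),*rc.x[:3])+place(stand(rs.x),*rs.x[:3]):
        for i in range(8):
            for j in(1,2,4):
                if not i&j:
                    A,B=[tuple(int(w) for w in ((proj(p,h[n])+.5-cr[:2])*k)) for n in(i,i|j)]; cv2.line(g,A,B,(255,255,0),1)
    im.append(cv2.resize(g,(750,300 if p is b else 360)) if g.shape[1]==750 else cv2.copyMakeBorder(g,0,0,0,750-g.shape[1],0))
cv2.imwrite("pics/fit.png",np.vstack(im)[:600*2])
im=np.vstack(im); print(im.shape); cv2.imwrite("pics/fit.png",im if im.shape[0]<=600 else cv2.resize(im,(int(750*600/im.shape[0]),600)))
E
```

```text
[5.62565e+02 2.94126e+02 2.27000e-01] 0.152
[5.62485e+02 2.93626e+02 2.38000e-01] 0.092
[5.62590e+02 2.95763e+02 2.27000e-01] 0.053
[ 5.02924e+02 -2.48154e+02 -3.30000e-02  7.89930e+01  1.84678e+02] 0.094
[ 5.04774e+02 -2.47571e+02 -2.80000e-02  7.36700e+01  1.84014e+02] 0.033
[ 5.02224e+02 -2.45861e+02 -3.80000e-02  7.92180e+01  1.81975e+02] 0.053
(660, 750, 3)
```

View pics/fit.png

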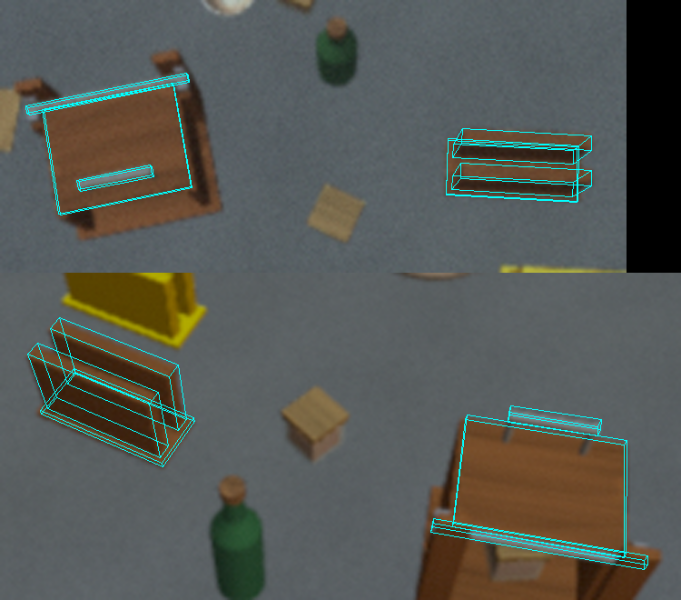

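Of the two stands, the teak one (scene (190,173), top (326,210)) fits. The yellow one (scene (195,131), top (346,260)) is the decoy. The overlay fits both press and stand well. Next I move to above the bar.

```bash
cat >> h.py <<'E'
H=np.array([562.5,294.3,172.]); PY=.229; SF=np.array([503,-247.5,8.]); SY=-.032
EX=np.array([np.cos(PY),np.sin(PY),0]); EY=np.array([-EX[1],EX[0],0]); EZ=np.array([0,0,1.])
def down(yaw,tilt=0,):
    "tool down, yaw; tilt leans the tool-z about tool x"
    return R.from_euler('xyz',[np.pi,0,yaw])*R.from_euler('x',tilt)
def hp(x,y,z): return H+EX*x+EY*y+EZ*z
E
python3 - <<'E'
from h import *
s=bot.get_obs();R0=R.from_euler('xyz',s["tcp_rot"])
P=s["tool_pos"]
for t in([440,-300,340],[480,0,340],hp(-118,0,150)): print(np.round(t,1),plan(t,down(1.8)))
E
```

```text
[ 440 -300  340] [ 2.6301 -0.6195 -1.1327  0.      0.     -0.4279]
[480   0 340] [ 4.3099 -3.1371 -1.133   0.      0.     -0.4279]
[447.6 267.5 322. ] [ 5.1964 -5.6818 -0.9533  0.      0.     -0.4279]
```

```bash
python3 -m handwheel '.4 -.1 -.3 0 0 0 1;.7 -.15 -.5 0 0 0 1;.9 -.2 -.6 0 0 0 1;.9 -.2 -.6 0 0 0 1' && python3 -m handwheel '.4 -.1 -.25 0 0 0 1;.8 -.18 -.5 0 0 0 1;.9 -.2 -.53 0 0 0 1;.9 -.2 -.53 0 0 0 1' && python3 -m handwheel '.4 -.1 0 0 0 0 1;.7 -.2 0 0 0 0 1;.83 -.22 0 0 0 0 1'
```

```text
time: 2.43
tool_pos: [306.5, -412.4, 290.0]
tcp_rot: [3.136, -0.002, 0.459]
contact_force: [1.3, 0.2, 0.7]
grip_width: 92.0
finger_force: 0.0
time: 2.77
tool_pos: [377.9, -354.9, 342.0]
tcp_rot: [3.137, -0.002, 0.46]
contact_force: [-0.2, -0.4, 0.5]
grip_width: 91.8
finger_force: 0.0
time: 3.02
tool_pos: [441.0, -298.3, 338.8]
tcp_rot: [-3.14, -0.0, 0.457]
contact_force: [0.1, 0.4, -0.0]
grip_width: 92.3
finger_force: 0.0
```

```bash
for i in 1 2 3; do python3 -m handwheel '.2 -.3 0 0 0 0 1;.4 -.6 0 0 0 0 1;.56 -.84 0 0 0 0 1' |sed -n 1,2p; done; for i in 1 2 3; do python3 -m handwheel '.13 -.35 .03 0 0 0 1;.25 -.7 .06 0 0 0 1;.3 -.85 .06 0 0 0 1'|sed -n 1,2p; done
python3 -m handwheel '0 0 0 0 0 -.3 1;0 0 0 0 0 -.3 1;0 0 0 0 0 -.3 1;0 0 0 0 0 -.3 1;0 0 0 0 0 -.3 1;0 0 0 0 0 -.3 1;0 0 0 0 0 -.3 1;0 0 0 0 0 -.3 1'; python3 -m handwheel '0 0 0 0 0 -.128 -.1;0 0 0 0 0 -.128 -.1;0 0 0 0 0 -.128 -.1;0 0 0 0 0 -.128 -.1;0 0 0 0 0 -.128 -.1'
python3 - <<'E'
from h import *
print(plan(hp(-118,0,46-19+1),down(1.8)))
E
```

```text
time: 3.27
tool_pos: [452.7, -199.1, 338.6]
time: 3.52
tool_pos: [466.0, -98.9, 339.0]
time: 3.77
tool_pos: [479.6, 1.2, 339.0]
time: 4.02
tool_pos: [468.4, 92.0, 332.4]
time: 4.27
tool_pos: [458.2, 181.3, 326.3]
time: 4.52
tool_pos: [447.9, 270.9, 320.1]
time: 5.18
tool_pos: [449.0, 267.4, 320.7]
tcp_rot: [-3.141, 0.002, 1.404]
contact_force: [0.3, 0.7, -0.3]
grip_width: 92.0
finger_force: 0.0
time: 5.6
tool_pos: [449.0, 267.5, 320.8]
tcp_rot: [-3.14, 0.001, 1.801]
contact_force: [1.5, 0.8, 1.2]
grip_width: 63.0
finger_force: 0.0
[ 4.5000e-03 -1.2300e-02  1.2075e+00 -4.0000e-04  4.0000e-04  2.0000e-04]
```

```bash
python3 -m handwheel '0 -.01 .3 0 0 0 -.1;0 -.01 .6 0 0 0 -.1;0 -.01 .8 0 0 0 -.1;0 -.01 .8 0 0 0 -.1'; python3 -m handwheel '0 0 .2 0 0 0 -.1;0 0 .4 0 0 0 -.1;0 0 .4 0 0 0 -.1;0 0 .4 0 0 0 -1;0 0 .4 0 0 0 -1;0 0 .4 0 0 0 -1;0 0 .4 0 0 0 -1;0 0 .4 0 0 0 -1'
python3 - <<'E'
from h import *
p=viewer.capture("top");save(p,"g.png",(120,130,300,250),3)
s=bot.get_obs();print(s["tool_pos"],s["grip_width"],s["finger_force"])
E
```

```text
time: 5.93
tool_pos: [445.6, 266.8, 237.0]
tcp_rot: [-3.133, 0.002, 1.799]
contact_force: [-1.0, -0.5, 0.5]
grip_width: 42.0
finger_force: 0.0
time: 6.6
tool_pos: [448.1, 268.8, 202.7]
tcp_rot: [3.139, -0.0, 1.8]
contact_force: [2.6, 0.9, 1.7]
grip_width: 12.7
finger_force: 1.5
[448.19878584 268.84109331 202.68614327] 10.788639057685687 30.002616941928864
```

```bash
python3 - <<'E'
import numpy as np
B=lambda d:np.array([-118*np.cos(np.radians(d))+46*np.sin(np.radians(d)),-118*np.sin(np.radians(d))-46*np.cos(np.radians(d))])/100
for t0,ts in((0,[4,9,15,21,27,33,39,45]),(45,[51,57,63,69,75,80,83,85]),(85,[88,90,92,94,96,96.5])):
    print(';'.join('0 %.3f %.3f 0 0 0 -1'%tuple(B(t)-B(t0)) for t in ts))
E
```

```text
0 0.035 -0.081 0 0 0 -1;0 0.086 -0.179 0 0 0 -1;0 0.159 -0.290 0 0 0 -1;0 0.243 -0.392 0 0 0 -1;0 0.337 -0.486 0 0 0 -1;0 0.441 -0.568 0 0 0 -1;0 0.552 -0.640 0 0 0 -1;0 0.671 -0.700 0 0 0 -1
0 0.124 -0.047 0 0 0 -1;0 0.252 -0.081 0 0 0 -1;0 0.383 -0.101 0 0 0 -1;0 0.516 -0.107 0 0 0 -1;0 0.648 -0.099 0 0 0 -1;0 0.757 -0.082 0 0 0 -1;0 0.822 -0.068 0 0 0 -1;0 0.865 -0.056 0 0 0 -1
0 0.063 0.020 0 0 0 -1;0 0.105 0.036 0 0 0 -1;0 0.145 0.052 0 0 0 -1;0 0.186 0.071 0 0 0 -1;0 0.225 0.090 0 0 0 -1;0 0.235 0.095 0 0 0 -1
```

```bash
python3 -m handwheel '0 .035 -.081 0 0 0 -1;0 .086 -.179 0 0 0 -1;0 .159 -.290 0 0 0 -1;0 .243 -.392 0 0 0 -1;0 .337 -.486 0 0 0 -1;0 .441 -.568 0 0 0 -1;0 .552 -.640 0 0 0 -1;0 .671 -.700 0 0 0 -1'; python3 -m handwheel '0 .124 -.047 0 0 0 -1;0 .252 -.081 0 0 0 -1;0 .383 -.101 0 0 0 -1;0 .516 -.107 0 0 0 -1;0 .648 -.099 0 0 0 -1;0 .757 -.082 0 0 0 -1;0 .822 -.068 0 0 0 -1;0 .865 -.056 0 0 0 -1'
```

```text
time: 7.32
tool_pos: [511.3, 283.7, 273.6]
tcp_rot: [-3.139, 0.0, 1.801]
contact_force: [-8.9, -2.7, 10.3]
grip_width: 11.1
finger_force: 30.0
time: 7.98
tool_pos: [597.7, 303.9, 278.7]
tcp_rot: [3.14, -0.001, 1.8]
contact_force: [-1.5, 0.0, 3.9]
grip_width: 11.1
finger_force: 30.0
```

```bash
python3 -m handwheel '0 .063 .020 0 0 0 -1;0 .105 .036 0 0 0 -1;0 .145 .052 0 0 0 -1;0 .186 .071 0 0 0 -1;0 .225 .090 0 0 0 -1;0 .235 .095 0 0 0 -1;0 .235 .095 0 0 0 -1'
python3 - <<'E'
from h import *
p=viewer.capture("scene");save(p,"g2.png",(270,120,420,290),3)
s=bot.get_obs();d=s["tool_pos"]+[0,0,19]-H;print(d@EX,d@EY,d[2],s["grip_width"],s["contact_force"],s["moment"])
E
```

```text
time: 8.57
tool_pos: [620.7, 309.3, 268.6]
tcp_rot: [3.139, -0.0, 1.8]
contact_force: [0.6, 1.5, 6.2]
grip_width: 10.5
finger_force: 30.0
59.977597560515775 1.3568481683166886 115.65587231414884 11.4974166610765 [1.01716065 1.10818886 3.99304014] [ 0.08722847 -0.01629923  0.02553998]
```

View pics/g2.png

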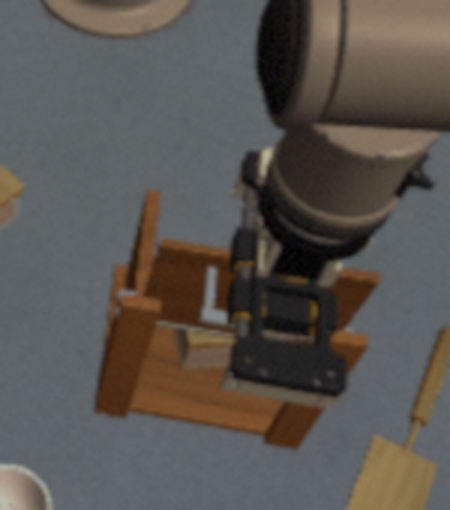

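```bash
python3 -m handwheel '0 .0 0 0 0 0 -.4;0 0 0 0 0 0 -.4;0 0 0 0 0 0 -.4;0 .0 0 0 0 0 -.4;0 0 -.2 0 0 0 -.4;0 0 -.5 0 0 0 -.4;0 0 -.9 0 0 0 -.4;0 0 -.9 0 0 0 -.4'
python3 - <<'E'
from h import *
p=viewer.capture("scene");q=viewer.capture("top")
A=cv2.resize(p["frame"][120:290,270:420],None,fx=2.6,fy=2.6,interpolation=2);B=cv2.resize(q["frame"][130:300,120:270],None,fx=2.6,fy=2.6,interpolation=2)
cv2.imwrite("pics/o.png",np.hstack([A,B])[:,:,::-1])
print(plan(hp(140*np.sin(np.radians(8)),0,140*np.cos(np.radians(8))+40),down(1.8)))
E
```

```text
time: 9.28
tool_pos: [621.2, 309.3, 366.7]
tcp_rot: [3.128, -0.002, 1.8]
contact_force: [0.9, -0.7, 2.0]
grip_width: 27.6
finger_force: 0.0
[-1.210e-02 -4.037e-01  8.980e-02  1.400e-03 -1.000e-04  1.000e-04]
```

View pics/o.png

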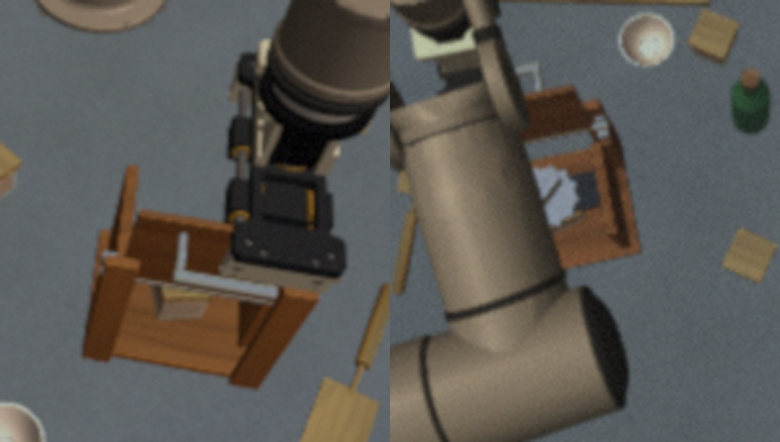

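```bash
python3 - <<'E'
from h import *
a=np.radians(8);u=EX*np.sin(a)+EZ*np.cos(a)
print(plan(H+u*165,down(1.8,a)))
p=viewer.capture("scene");q=viewer.capture("top")
for n in("cover_edge","cover_bar"):
    for k in(p,q): print(n,[(np.round(r["centre"],1).tolist(),round(r["score"],2)) for r in viewer.recognise(n,k)[:2]])
print(proj(p,H+u*140),proj(q,H+u*140))
E
```

```text
[-1.220e-02 -3.696e-01  2.424e-01  4.580e-02 -1.000e-04  1.000e-04]
cover_edge [([338.6, 218.5], 0.74)]
cover_edge [([185.1, 175.2], 0.71)]
cover_bar [([343.0, 215.2], 0.79)]
cover_bar [([181.3, 173.6], 0.64)]
[359.51366005 207.15336939] [163.67825453 168.03645205]
```

```bash
python3 - <<'E'
from h import *
p=viewer.capture("scene");q=viewer.capture("top")
for d in(6,8,10):
    a=np.radians(d);u=EX*np.sin(a)+EZ*np.cos(a);n=EX*np.cos(a)-EZ*np.sin(a)
    print(d,[proj(p,x).round(1).tolist() for x in(H+140*u-84*EY,H+118*u+46*n-45*EY,H+118*u+46*n+45*EY)],[proj(q,x).round(1).tolist() for x in(H+140*u-84*EY,H+118*u+46*n-45*EY)])
E
```

```text
6 [[323.4, 199.3], [336.6, 223.6], [376.0, 230.4]] [[190.3, 164.2], [177.5, 156.2]]
8 [[323.2, 201.1], [336.4, 225.5], [375.7, 232.3]] [[190.0, 162.8], [177.5, 155.2]]
10 [[322.9, 203.0], [336.1, 227.4], [375.4, 234.2]] [[189.8, 161.4], [177.4, 154.3]]
```

```bash
python3 -m handwheel '0 -.15 0 .02 0 0 -.52;0 -.3 .0 .04 0 0 -.52;-.01 -.37 .1 .046 0 0 -.52;-.01 -.37 .24 .046 0 0 -.52;-.01 -.37 .24 .046 0 0 -.52'
python3 - <<'E'
from h import *
p=viewer.capture("scene");save(p,"e.png",(300,150,420,250),5)
a=np.radians(8);u=EX*np.sin(a)+EZ*np.cos(a)
print(plan(H+u*114,down(1.8,a)))
E
```

```text
time: 10.2
tool_pos: [583.5, 299.2, 330.8]
tcp_rot: [-2.992, 0.001, 1.8]
contact_force: [-0.6, -1.0, -0.4]
grip_width: 22.3
finger_force: 0.0
[-4.000e-04  1.150e-02  4.771e-01 -2.700e-03  2.000e-04  1.000e-04]
```

View pics/e.png

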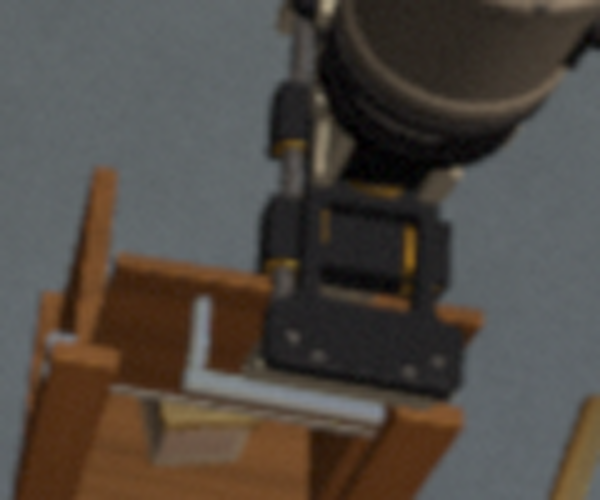

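```bash
python3 -m handwheel '0 0 .12 0 0 0 -.52;0 0 .24 0 0 0 -.52;0 0 .36 0 0 0 -.52;0 0 .45 0 0 0 -.52;0 0 .47 0 0 0 -.52;0 0 .47 0 0 0 -.52'; python3 -m handwheel '0 0 0 0 0 0 -1;0 0 0 0 0 0 -1;0 0 0 0 0 0 -1;0 0 0 0 0 0 -1;0 0 0 0 0 0 -1'
```

```text
time: 10.75
tool_pos: [577.5, 298.0, 287.5]
tcp_rot: [-2.997, 0.0, 1.8]
contact_force: [0.1, -0.7, 0.5]
grip_width: 22.0
finger_force: 0.0
time: 11.17
tool_pos: [578.0, 298.1, 287.8]
tcp_rot: [-2.999, -0.0, 1.8]
contact_force: [1.7, 1.7, 1.1]
grip_width: 7.5
finger_force: 30.0
```

```bash
python3 -m handwheel '0 -.01 -.07 0 0 0 -1;0 -.028 -.2 0 0 0 -1;0 -.05 -.37 0 0 0 -1;0 -.08 -.57 0 0 0 -1;0 -.11 -.77 0 0 0 -1;0 -.13 -.93 0 0 0 -1;0 -.14 -.98 0 0 0 -1;0 -.14 -.98 0 0 0 -1'; python3 -m handwheel '0 0 0 -.01 0 0 -1;0 0 0 -.025 0 0 -1;0 0 0 -.04 0 0 -1;0 0 0 -.046 0 0 -1;0 0 0 -.046 0 0 -1'
python3 - <<'E'
from h import *
q=viewer.capture("top");p=viewer.capture("scene")
A=cv2.resize(p["frame"][100:270,270:430],None,fx=2.4,fy=2.4,interpolation=2);B=cv2.resize(q["frame"][130:300,120:280],None,fx=2.4,fy=2.4,interpolation=2)
cv2.imwrite("pics/l.png",np.hstack([A,B])[:,:,::-1])
s=bot.get_obs();print(s["contact_force"],s["moment"],s["grip_width"])
print(plan([503,-247.5,360],down(1.539)))
E
```

```text
time: 11.83
tool_pos: [578.0, 298.1, 387.4]
tcp_rot: [-2.999, -0.0, 1.8]
contact_force: [0.2, 0.2, -4.6]
grip_width: 7.8
finger_force: 30.0
time: 12.25
tool_pos: [576.5, 297.9, 385.5]
tcp_rot: [-3.14, 0.0, 1.801]
contact_force: [-0.9, -0.3, -3.9]
grip_width: 8.1
finger_force: 30.0
[-0.01971033  1.09358721 -3.84893052] [-0.00341351 -0.11730802 -0.03234106] 8.073948664793559
[-5.1417e+00 -1.9642e+00  2.5990e-01 -9.0000e-04  2.0000e-04  8.3300e-02]
```

View pics/l.png

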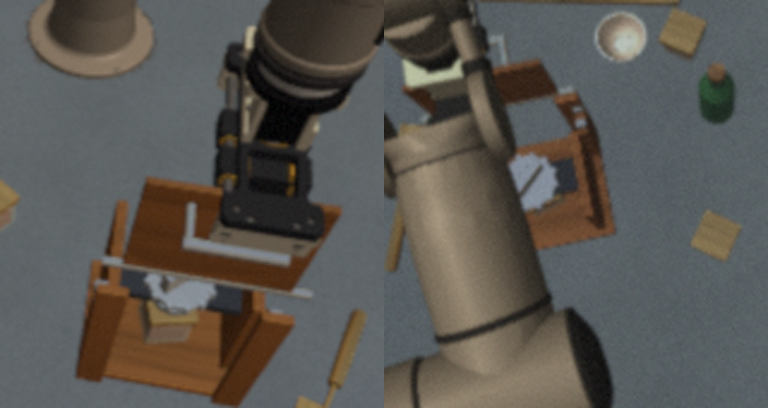

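```bash
python3 -m handwheel '0 0 0 0 0 .02 -1;0 0 0 0 0 .05 -1;0 0 0 0 0 .075 -1;0 0 0 0 0 .083 -1;0 0 0 0 0 .083 -1'|sed -n 1,3p
python3 -m handwheel '-.08 -.01 0 0 0 0 -1;-.25 -.03 0 0 0 0 -1;-.5 -.06 0 0 0 0 -1;-.75 -.08 0 0 0 0 -1;-1 -.1 0 0 0 0 -1'|sed -n 1,4p
for i in 1 2 3; do python3 -m handwheel '-.25 -.03 0 0 0 0 -1;-.5 -.05 0 0 0 0 -1;-.75 -.075 0 0 0 0 -1;-1 -.1 0 0 0 0 -1'|sed -n 1,4p; done
python3 -m handwheel '-.25 -.03 0 0 0 0 -1;-.5 -.06 0 0 0 0 -1;-.75 -.08 0 0 0 0 -1;-.9 -.1 0 0 0 0 -1;-1 -.1 0 0 0 0 -1;-1 -.1 0 0 0 0 -1'
python3 - <<'E'
from h import *
print(plan([503,-247.5,360],down(1.539)))
E
```

```text
time: 12.77
tool_pos: [578.0, 298.0, 384.9]
tcp_rot: [-3.139, 0.001, 1.539]
time: 13.18
tool_pos: [564.2, 197.0, 385.8]
tcp_rot: [-3.141, 0.001, 1.541]
contact_force: [0.1, -0.1, -4.0]
time: 13.52
tool_pos: [551.0, 97.1, 386.0]
tcp_rot: [-3.141, 0.0, 1.541]
contact_force: [1.3, -0.4, -4.3]
time: 13.85
tool_pos: [537.8, -2.5, 386.1]
tcp_rot: [-3.141, 0.0, 1.541]
contact_force: [0.3, 0.1, -3.3]
time: 14.18
tool_pos: [524.6, -102.1, 386.1]
tcp_rot: [-3.141, 0.0, 1.54]
contact_force: [0.1, -0.2, -5.3]
time: 14.68
tool_pos: [511.7, -202.2, 385.8]
tcp_rot: [-3.141, 0.0, 1.538]
contact_force: [0.7, -0.1, -4.4]
grip_width: 7.8
finger_force: 30.0
[-4.558e-01 -7.170e-02  2.582e-01 -3.000e-04  1.000e-04 -5.000e-04]
```

```bash
python3 -m handwheel '-.15 -.03 .2 0 0 0 -1;-.35 -.06 .4 0 0 0 -1;-.456 -.072 .6 0 0 0 -1;-.456 -.072 .8 0 0 0 -1;-.456 -.072 .95 0 0 0 -1;-.456 -.072 1 0 0 0 -1;-.456 -.072 1 0 0 0 -1'
cat > fc.py <<'E'
from fit import *
import sys
a=viewer.capture("scene"); b=viewer.capture("top"); s=bot.get_obs()
d=117.
def cov(v): # v: x,y,yaw of rod mid, v3 height of the rod
    z=v[3]; return [box((0,0,z+72),(8,168,136)),box((0,0,z),(10,208,10)),box((46,0,z+118),(12,90,12))]
for p,n in((a,"scene"),(b,"top")):
    for r in viewer.cut_out("cover",p)[:3]: print(n,r["score"],r["centre"],r["pixels"].sum())
    if p is a: m=viewer.cut_out("cover",p)[0]["pixels"].astype(np.float32)
# score only: line up predicted hull with the mask in the scene view
x,y,z=s["tool_pos"]
r=fit(cov,[x,y,s["tcp_rot"][2]-np.pi/2,z-d],[(a,m)],[8,8,.05,8]);print("cover",r.x.round(3),round(r.fun,3),"tool",s["tool_pos"].round(1))
for p,u in((a,(190,173)),(b,(326,210))):
    for r in viewer.cut_out("slot_floor",p)[:3]: print(r["score"],r["centre"],r["pixels"].sum())
np.save("sc.npy",a["frame"]);np.save("tp.npy",b["frame"])
for X in([x,y-104,z-d],[x,y+104,z-d]): print("pred rod end",proj(a,X).round(1))
E
python3 fc.py
```

```text
time: 15.27
tool_pos: [503.3, -244.3, 285.1]
tcp_rot: [-3.139, -0.002, 1.541]
contact_force: [-0.3, 0.7, -4.4]
grip_width: 8.0
finger_force: 30.0
scene 0.82 [185.8, 140.5] 1325
top 0.6 [319.0, 200.5] 103
cover [ 5.01455e+02 -2.41533e+02 -6.10000e-02  1.67104e+02] 0.322 tool [ 504.2 -245.1  287.4]
0.9 [208.7, 128.1] 869
0.89 [189.7, 172.2] 1959
0.66 [303.4, 205.5] 63
0.66 [353.7, 260.7] 790
pred rod end [157.2 141. ]
pred rod end [214.3 161.8]
```

```bash
python3 -m handwheel '0 .0 .15 0 0 0 -1;0 0 .3 0 0 0 -1;0 0 .42 0 0 0 -1;0 0 .54 0 0 0 -1;0 0 .66 0 0 0 -1;0 0 .78 0 0 0 -1;0 0 .8 0 0 0 -1'; python3 fc.py|grep cover
```

```text
time: 16.2
tool_pos: [502.9, -245.0, 204.6]
tcp_rot: [-3.139, -0.002, 1.54]
contact_force: [-0.3, 0.7, -3.2]
grip_width: 8.0
finger_force: 30.0
cover [ 4.96368e+02 -2.39795e+02 -1.49000e-01  8.60390e+01] 0.532 tool [ 503.6 -245.5  206.3]
```

```bash
python3 -m handwheel '0 .0 .12 0 0 0 -1;0 0 .24 0 0 0 -1;0 0 .36 0 0 0 -1;0 0 .48 0 0 0 -1;0 0 .6 0 0 0 -1;0 0 .64 0 0 0 -1;0 0 .64 0 0 0 -1'; python3 -m handwheel '0 0 .03 0 0 0 -1;0 0 .06 0 0 0 -1;0 0 .08 0 0 0 -1;0 0 .08 0 0 0 -1'
```

```text
time: 17.13
tool_pos: [503.3, -245.3, 141.7]
tcp_rot: [-3.14, -0.001, 1.54]
contact_force: [-0.4, 0.7, -3.1]
grip_width: 7.7
finger_force: 30.0
time: 17.47
tool_pos: [503.6, -245.5, 134.3]
tcp_rot: [-3.142, 0.0, 1.54]
contact_force: [-0.1, -0.0, -3.0]
grip_width: 7.7
finger_force: 30.0
```

```bash
for i in 1 2 3; do python3 -m handwheel '0 0 .01 0 0 0 -1;0 0 .02 0 0 0 -1;0 0 .02 0 0 0 -1'|sed -n '2p;4p'; done
python3 - <<'E'
from h import *
p=viewer.capture("scene");q=viewer.capture("top")
A=cv2.resize(p["frame"][90:230,130:270],None,fx=2.8,fy=2.8,interpolation=2);B=cv2.resize(q["frame"][150:290,260:400],None,fx=2.8,fy=2.8,interpolation=2)
cv2.imwrite("pics/s.png",np.hstack([A,B])[:,:,::-1])
E
```

```text
tool_pos: [503.6, -245.5, 132.3]
contact_force: [-0.9, 1.0, -3.2]
tool_pos: [503.6, -245.5, 130.1]
contact_force: [-0.4, -0.2, -3.6]
tool_pos: [504.1, -245.5, 129.9]
contact_force: [-2.1, 2.9, 6.9]
```

```bash
python3 -m handwheel '0 0 -.01 0 0 0 -.5;0 0 -.01 0 0 0 -.5;0 0 -.01 0 0 0 -.5;0 0 -.01 0 0 0 -.5;0 0 -.2 0 0 0 -.5;0 0 -.5 0 0 0 -.5;0 0 -.9 0 0 0 -.5;0 0 -1 0 0 0 -.5'
python3 -m handwheel '0 0 -.2 0 0 0 -.3;0 0 -.6 0 0 0 -.3;0 0 -.9 0 0 0 -.3;0 0 -1 0 0 0 -.3'
python3 - <<'E'
from h import *
p=viewer.capture("scene");q=viewer.capture("top")
A=cv2.resize(p["frame"][90:230,130:270],None,fx=2.8,fy=2.8,interpolation=2);B=cv2.resize(q["frame"][150:290,260:400],None,fx=2.8,fy=2.8,interpolation=2)
cv2.imwrite("pics/s.png",np.hstack([A,B])[:,:,::-1])
s=bot.get_obs();print(s["tool_pos"],s["time"])
W=hp(-70,0,0);print(W)
E
```

```text
time: 18.98
tool_pos: [505.5, -246.8, 234.0]
tcp_rot: [3.134, 0.005, 1.54]
contact_force: [0.6, -0.2, 0.7]
grip_width: 22.9
finger_force: 0.0
time: 19.32
tool_pos: [504.8, -246.2, 333.4]
tcp_rot: [3.135, 0.004, 1.54]
contact_force: [1.3, -0.2, -0.6]
grip_width: 32.3
finger_force: 0.0
[ 504.39741822 -246.07643511  330.65280291] 19.4167
[494.327428   278.40973797 172.        ]
```

View pics/s.png

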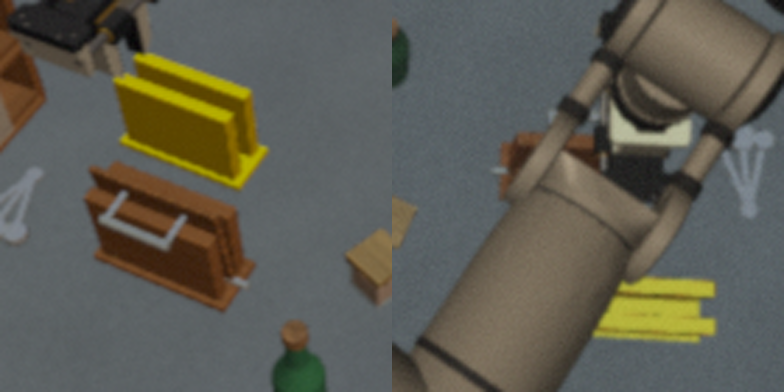

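```bash
cat > wh.py <<'E'
from fit import *
W=hp(-70,0,0)
def wh():
  q=viewer.capture("top");p=viewer.capture("scene")
  for n,im in(("top",q),("scene",p)):
    g=cv2.cvtColor(im["frame"],cv2.COLOR_RGB2GRAY).astype(np.float32)
    N=161;G=np.zeros((N,N,2),np.float32)
    for i in range(N):
        for j in range(N): G[i,j]=proj(im,[W[0]+(i-80)/2,W[1]+(j-80)/2,159])
    r=cv2.remap(g,G[...,0],G[...,1],cv2.INTER_CUBIC)
    ii,jj=np.mgrid[:N,:N];X=(ii-80)/2;Y=(jj-80)/2
    best=[]
    for th in np.arange(0,np.pi,.03):
        a=PY-th
        for ox in range(-6,7,2):
            for oy in range(-6,7,2):
                u=(X-ox)*np.cos(a)+(Y-oy)*np.sin(a);v=-(X-ox)*np.sin(a)+(Y-oy)*np.cos(a)
                ins=(abs(u)<29)&(abs(v)<6.5);out=(abs(u)<29)&(abs(v)>8)&(abs(v)<14)
                best.append((r[out].mean()-r[ins].mean(),round(th,2),ox,oy))
    best.sort();print(n,"dark",best[-3:],"light",best[:2])
    m=r[::10,::10].astype(int);print(m) if n=="top" else 0
wh()
E
python3 wh.py
```

```text
top dark [(np.float32(36.80668), np.float64(0.84), -6, -6), (np.float32(36.857925), np.float64(0.78), -6, -6), (np.float32(36.985626), np.float64(0.81), -6, -6)] light [(np.float32(-25.41829), np.float64(0.81), 0, 2), (np.float32(-25.210426), np.float64(0.84), 0, 2)]
[[ 72  65  71 113 126 127 131 142 132 118 100 103  79  55  47  41  38]
 [ 66  80 100 131 141 141 144 145 139 134 135 135  95  47  44  43  45]
 [100 115 129 144 144 143 142 141 131 113 118 137 125  74  52  48  45]
 [124 141 139 138 140 141 144 135 103  81 118 134 134 126  99  54  46]
 [124 139 139 138 139 140 141 118  75  94 137 142 141 140 118  61  43]
 [134 140 141 138 137 137 133  93  81 125 140 140 140 139 106  55  45]
 [138 137 140 141 140 135 107  74 107 140 140 144 140 139 119  61  47]
 [140 141 141 141 137 124  78  89 130 139 140 141 142 138 131  95  49]
 [136 142 141 141 133  91  73 123 138 141 136 137 140 138 135 104  53]
 [137 142 141 140 109  75 106 141 140 138 131 139 138 138 119  69  51]
 [132 141 142 127  85  91 130 139 139 139 138 138 137 137 105  71  71]
 [132 137 137 106  83 121 139 133 137 138 138 140 137 137 105  76  73]
 [ 72 110 135 114 114 136 139 137 133 138 142 139 128 118  99  73  73]
 [ 56  73 117 136 126 134 138 141 140 140 139 128 106  86  77  74  77]
 [ 71  69 109 129 121 129 137 139 144 135 134 113  87  76  81  84  83]
 [ 69  71  84  90  85 102 124 123 114 104 113 102  85  86  82  87  86]
 [ 72  77  78  80  83  83  95  98  86  85  84  85  88  90  83  91  98]]
scene dark [(np.float32(7.2961655), np.float64(0.72), 6, 6), (np.float32(7.4004364), np.float64(0.78), 6, 6), (np.float32(7.407753), np.float64(0.75), 6, 6)] light [(np.float32(-16.137932), np.float64(0.81), 0, 2), (np.float32(-16.088615), np.float64(0.81), 2, 0)]
```

```bash
python3 -m handwheel '.1 0 -.1 0 0 0 -.3;.4 -.02 -.2 0 0 0 -.3;.7 -.04 -.2 0 0 0 -.3;.95 -.05 -.2 0 0 0 -.3;.95 -.05 -.2 0 0 0 -.3'|sed -n 2p; for i in 1 2 3; do python3 -m handwheel '.3 -.02 0 0 0 0 -.3;.6 -.04 0 0 0 0 -.3;1 -.05 0 0 0 0 -.3'|sed -n 2p; done;  python3 -m handwheel '.3 -.02 0 0 0 0 -.3;.6 -.04 0 0 0 0 -.3;.9 -.05 0 0 0 0 -.3;1 -.05 0 0 0 0 -.3;1 -.05 0 0 0 0 -.3'|sed -n 1,3p
python3 - <<'E'
from h import *
print(plan([495,279.5,340],down(2.56)))
E
```

```text
tool_pos: [501.2, -145.8, 348.3]
tool_pos: [499.2, -50.3, 347.3]
tool_pos: [497.3, 50.4, 347.6]
tool_pos: [495.4, 150.5, 347.7]
time: 21.1
tool_pos: [493.5, 252.0, 347.1]
tcp_rot: [-3.139, 0.001, 1.543]
[ 2.752e-01  7.400e-03  7.090e-02 -7.000e-04 -2.000e-04 -3.237e-01]
```

```bash
python3 -m handwheel '.1 0 0 0 0 -.04 -.3;.2 0 0 0 0 -.08 -.3;.275 .007 .07 0 0 -.12 -.3;.275 .007 .07 0 0 -.16 -.3;.275 .007 .07 0 0 -.2 -.3;.275 .007 .07 0 0 -.24 -.3;.275 .007 .07 0 0 -.28 -.3;.275 .007 .07 0 0 -.31 -.3'|sed -n 2p;python3 -m handwheel '0 0 0 0 0 -.014 -.3;0 0 0 0 0 -.014 -.3;0 0 0 0 0 -.014 -.3'
python3 - <<'E'
from h import *
print(plan([495,279.5,142],down(2.56)))
E
```

```text
tool_pos: [495.9, 275.7, 340.9]
time: 22.02
tool_pos: [495.8, 276.2, 341.1]
tcp_rot: [-3.141, -0.0, 2.555]
contact_force: [-0.1, -0.3, -0.3]
grip_width: 32.3
finger_force: 0.0
[ 2.5200e-02  2.4500e-02  1.9907e+00 -3.0000e-04 -0.0000e+00 -1.8000e-03]
```

```bash
python3 -m handwheel '.025 .025 .2 0 0 0 -.3;.025 .025 .5 0 0 0 -.3;.025 .025 .8 0 0 0 -.3;.025 .025 1 0 0 0 -.3;.025 .025 1 0 0 0 -.3'|sed -n 2,4p;python3 -m handwheel '0 0 .2 0 0 0 -.3;0 0 .4 0 0 0 -.3;0 0 .6 0 0 0 -.3;0 0 .75 0 0 0 -.3;0 0 .88 0 0 0 -.3;0 0 .97 0 0 0 -.3;0 0 .98 0 0 0 -.3'; python3 -m handwheel '0 0 0 0 0 0 -1;0 0 0 0 0 0 -1;0 0 0 0 0 0 -1;0 0 0 0 0 0 -1;0 0 0 0 0 0 -1;0 0 0 0 0 0 -1'
python3 -c "
from h import *
s=bot.get_obs();print(s['moment'],s['joint_positions'])"
```

```text
tool_pos: [492.9, 279.4, 236.6]
tcp_rot: [-3.134, -0.005, 2.555]
contact_force: [0.3, 0.2, -0.4]
time: 23.02
tool_pos: [494.8, 280.5, 142.6]
tcp_rot: [-3.14, -0.001, 2.556]
contact_force: [0.3, 0.1, -0.4]
grip_width: 32.2
finger_force: 0.0
time: 23.52
tool_pos: [494.6, 279.6, 144.4]
tcp_rot: [-3.139, 0.001, 2.558]
contact_force: [-3.0, -6.9, 5.4]
grip_width: 13.6
finger_force: 30.0
[-1.04605742  0.44901474  0.18310362] [ 0.38093533  0.49618494  1.52016274 -0.00242565  1.12656248 -0.60511887]
```

```bash
python3 -m handwheel '0 0 0 0 0 .02 -1;0 0 0 0 0 .05 -1;0 0 0 0 0 .08 -1;0 0 0 0 0 .11 -1;0 0 0 0 0 .14 -1;0 0 0 0 0 .17 -1;0 0 0 0 0 .2 -1;0 0 0 0 0 .22 -1'; python3 -c "
from h import *
s=bot.get_obs();print(s['moment'],s['contact_force'])"
```

```text
time: 24.18
tool_pos: [495.6, 280.4, 144.5]
tcp_rot: [3.14, 0.001, 1.862]
contact_force: [1.6, -3.4, 2.4]
grip_width: 14.0
finger_force: 30.1
[-0.48381953 -0.11147655  0.25891173] [ 1.61589057 -3.37295642  2.35717292]
```

```bash
python3 -m handwheel '0 0 0 0 0 .02 -1;0 0 0 0 0 .05 -1;0 0 0 0 0 .08 -1;0 0 0 0 0 .11 -1;0 0 0 0 0 .14 -1;0 0 0 0 0 .17 -1;0 0 0 0 0 .2 -1;0 0 0 0 0 .22 -1'; python3 -c "
from h import *
s=bot.get_obs();print(s['moment'],s['contact_force'])"
```

```text
time: 24.85
tool_pos: [496.9, 280.3, 144.4]
tcp_rot: [3.137, -0.001, 1.171]
contact_force: [6.3, -3.4, -0.9]
grip_width: 13.7
finger_force: 30.2
[-0.49708404 -0.89496021  0.38693355] [ 6.25520403 -3.38468897 -0.9242753 ]
```

```bash
python3 -m handwheel '0 0 0 0 0 .02 -1;0 0 0 0 0 .05 -1;0 0 0 0 0 .08 -1;0 0 0 0 0 .11 -1;0 0 0 0 0 .14 -1;0 0 0 0 0 .17 -1;0 0 0 0 0 .2 -1;0 0 0 0 0 .21 -1'; python3 -c "
from h import *
s=bot.get_obs();print(s['moment'],s['contact_force'])"; python3 -m handwheel '0 0 0 0 0 .0 -1;0 0 0 0 0 0 -1'; python3 -c "
from h import *
s=bot.get_obs();print(s['moment'],s['contact_force'])"
```

```text
time: 25.52
tool_pos: [497.9, 279.5, 144.5]
tcp_rot: [3.137, -0.005, 0.511]
contact_force: [8.5, -5.9, -2.3]
grip_width: 13.8
finger_force: 30.3
[-1.07094199 -1.3626803   0.47924766] [ 8.51583849 -5.90079623 -2.28571196]
time: 25.68
tool_pos: [497.9, 279.5, 144.5]
tcp_rot: [3.137, -0.005, 0.516]
contact_force: [8.4, -6.9, -1.6]
grip_width: 13.5
finger_force: 30.2
[-1.02431862 -1.35620579  0.37319568] [ 8.42953123 -6.87144907 -1.55559141]
```

```bash
python3 -m handwheel '0 0 0 0 0 0 -.3;0 0 0 0 0 0 -.3;0 0 0 0 0 0 -.3;0 0 0 0 0 0 -.3;0 0 -.2 0 0 0 -.3;0 0 -.5 0 0 0 -.3;0 0 -.8 0 0 0 -.3;0 0 -1 0 0 0 -.3'; python3 -m handwheel '0 0 -.3 0 0 0 -.3;0 0 -.6 0 0 0 -.3;0 0 -.9 0 0 0 -.3;0 0 -.9 0 0 0 -.3';  python3 -m handwheel '0 .3 -.1 0 0 0 -.3;0 .6 -.1 0 0 0 -.3;0 1 -.1 0 0 0 -.3;0 1 -.1 0 0 0 -.3'
```

```text
time: 26.35
tool_pos: [495.2, 281.5, 246.2]
tcp_rot: [3.141, -0.003, 0.516]
contact_force: [1.2, 0.1, -0.7]
grip_width: 32.4
finger_force: 0.0
time: 26.68
tool_pos: [496.3, 281.9, 340.1]
tcp_rot: [3.14, -0.011, 0.516]
contact_force: [0.1, 0.6, 1.0]
grip_width: 32.0
finger_force: 0.0
time: 27.02
tool_pos: [546.6, 188.9, 342.5]
tcp_rot: [3.139, 0.001, 0.511]
contact_force: [-0.9, 1.0, -0.9]
grip_width: 32.0
finger_force: 0.0
```

```bash
for i in 1 2; do python3 -m handwheel '-.3 .3 0 0 0 0 -.3;-.6 .6 0 0 0 0 -.3;-.66 .7 0 0 0 0 -.3;-.66 .7 0 0 0 0 -.3'|sed -n 1,2p; done; python3 wh.py | grep -v '^ *\[\|\]\]'; python3 wh.py|grep dark|grep -o '.*dark\|light.*'; python3 fc.py
```

```text
time: 27.35
tool_pos: [520.9, 98.0, 343.5]
time: 27.68
tool_pos: [498.4, 5.5, 343.3]
top dark [(np.float32(17.396767), np.float64(2.88), 2, -6), (np.float32(17.433945), np.float64(2.91), 4, -6), (np.float32(17.49887), np.float64(2.88), 4, -6)] light [(np.float32(-14.46209), np.float64(2.91), 6, 6), (np.float32(-14.460289), np.float64(2.91), 2, 4)]
scene dark [(np.float32(26.700638), np.float64(2.91), 6, -6), (np.float32(26.798004), np.float64(2.97), 6, -6), (np.float32(26.963806), np.float64(2.94), 6, -6)] light [(np.float32(-36.57306), np.float64(2.85), 2, 0), (np.float32(-36.513657), np.float64(2.85), 4, 2)]
top dark
light [(np.float32(-14.476852), np.float64(2.91), 6, 6), (np.float32(-14.449455), np.float64(2.88), 2, 4)]
scene dark
light [(np.float32(-36.646072), np.float64(2.85), 2, 0), (np.float32(-36.555237), np.float64(2.85), 4, 2)]
scene 0.71 [186.6, 165.6] 712
scene 0.51 [405.3, 278.0] 888
top 0.78 [326.6, 206.6] 596
cover [508.63    2.758  -1.142 217.579] 1.663 tool [498.6   8.5 343.1]
0.94 [198.5, 131.3] 1688
0.73 [190.8, 175.8] 1559
0.94 [345.2, 259.1] 1184
0.72 [325.5, 214.3] 753
pred rod end [227.1 153.1]
pred rod end [294.  176.8]
```

```bash
python3 -c "
from plant import bot
print(bot.close_job())"
```

```text
the job is handed in; nothing more can be done
None
```

I handed the job in at about 29 s of the 72 s: the cover leaned open and let go, then stood in the teak stand's slot, and the wheel is wound to about 2.87 rad, so the plate's spring should be taken up about 7 mm; the hand-in gave no verdict.

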